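Push a pipette-tip box home in the guides of its deck nest and latch it

TASK

Set the pipette-tip box down upright, long side along the deck, on the open tail of the nest with its leading end just inside the mouth of the flared guides, and let go of it. Then push it along so that the guides centre it, until you feel it fully home on the end stop, which is clamped a little differently each time, and keep it pressed there firmly but gently for about a second: about 10 N, at least 6 and never as much as 20 N on the stop or the guides. Then swing the gate fully shut behind the box and let go, leaving the dishes and vials alone.

Things in the scene. Friction and masses are not known exactly. Their poses are not given: they have to be found in the camera images.
- tip_box: Green pipette-tip box with a clear lid (lid fixed shut), 66 mm wide (x), 118 mm long (y), 76 mm high, about 0.2 to 0.4 kg, loose on the bench. Origin on its underside, 2 mm in -x from the middle of its width; y runs along its length, z up. Either end may lead. It may be gripped across the 66 mm anywhere in its upper half. Pushing it over the deck takes 1 to 5 N, a little more at the flare.
- box_mid (a point): The middle of the tip box's underside (2 mm in the box's +x from its origin); axes as the box.
- nest: Fixed aluminium deck plate, top 6 mm over the bench, with grey guides 24 mm high. Origin on its underside on the guides' centre line; +y is the push direction, z up. Plate: y -252 to +48 mm, 150 mm wide (100 mm in the open tail, y below -142). Guides are parallel and 69 mm apart inside from y = -65 to +20. A box that is home has its middle at x = 0, y = -59 to -47, depending on the stop.
- mouth (a point): Centre of the guides' mouth at deck height, at nest x = 0, y = -112 mm; nest axes. Here the guides are 103 mm apart inside; from here they converge at 20 degrees a side to 69 mm at y = -65. A box set down with its middle 10 to 60 mm (best 40) in -y from here has its leading end just inside. Deck flat, open above and behind.
- gate_pivot (a point): Upright pivot of the gate at bench height, at x = +60, y = -125.5 mm of the nest; nest axes.
- guides: The pair of grey plastic guide rails (parallel part and flared part), 24 mm high above the deck, fixed to the nest; origin 6 mm above the nest's, nest axes.
- stop_block: Fixed grey block at the far end (62 x 14 x 40 mm, origin at the foot of its near face, deck height, nest y = +27 mm, nest axes). It carries the end stop: a rigid upright plate 62 mm wide, 45 mm high, 10 mm thick, facing the nest's -y. The plate is clamped by hand wherever it was last needed: its face is anywhere from nest y = 0 to +12 mm and is not reported; feel for it.
- gate (a joint): Level steel arm, 10 mm wide, top 22 mm above the bench, turning about its pivot. 0 = shut, on its own stop, lying along the nest's -x across the box's rear, its box-side face at nest y = -120.5 mm (clear of a box that is home). Grows to 2.0 rad as it opens, counter-clockwise from above; 1.57 points to the nest's -y. Friction about 0.04 N m keeps it where left.
- gate_knob (a point): Top centre of the upright black pin on the gate arm, 12 mm in diameter and 34 mm tall, its top 56 mm above the bench. With the gate shut it is 56 mm in -x and 18 mm in -y (nest axes) from the pivot, and turns about the pivot with the gate.
- vial_a: Bystander: small amber bottle with a white cap, 24 mm across, 55 mm high; origin under its middle. Leave alone.
- vial_b: Bystander: small amber bottle with a dark cap, 24 mm across, 55 mm high; origin under its middle. Leave alone.
- dishes: Bystander: stack of three clear dishes, 62 mm across, 43 mm high; origin under its middle. Leave alone.
- dish: Bystander: one flat covered dish, 64 mm across, 14 mm high; origin under its middle. Leave alone.

How it is judged:
On the way, in this order (a step that is already met when the one before it is completed fails the run):
1. the box stands on the tail, let go, its leading end just inside the flared mouth (its middle at nest y -172 to -122 mm) (y of box_mid in the frame of nest between -0.172 and -0.122 m and z of box_mid in the frame of nest between 0.003 and 0.009 m and angle between tip_box's own z axis and vertical below 0.05 rad and contact force between the fingers and tip_box below 0.1 N and linear speed of tip_box below 0.02 m/s), for 0.2 s.
2. the box is in the guides, centred within 2.5 mm and straight, and pressed on the end stop with at least 6 N for 0.6 s (y of box_mid in the frame of nest between -0.0615 and -0.044 m and x of box_mid in the frame of nest between -0.0025 and 0.0025 m and angle between the y axis of tip_box and the y axis of nest, either way round below 0.05 rad and contact force between tip_box and stop_block above 6 N), for 0.6 s.
At the end, for the whole second after the job is handed in: The box stands level on the deck, its middle at nest y -61.5 to -44 mm (the range of the stop's settings), within 2.5 mm of the guides' centre line and 0.05 rad of straight, at rest; the gate is shut to within 0.06 rad; the fingers touch neither (y of box_mid in the frame of nest between -0.0615 and -0.044 m and x of box_mid in the frame of nest between -0.0025 and 0.0025 m and angle between the y axis of tip_box and the y axis of nest, either way round below 0.05 rad and z of box_mid in the frame of nest between 0.003 and 0.009 m and angle between tip_box's own z axis and vertical below 0.05 rad and value of joint gate below 0.06 rad and linear speed of tip_box below 0.01 m/s and contact force between the fingers and tip_box below 0.1 N and contact force between the fingers and nest below 0.1 N).
It fails at once if the box presses on the guides or on the end stop with 20 N or more (contact force between tip_box and guides above 20 N or contact force between tip_box and stop_block above 20 N).
It fails at once if a bystander is moved by more than 15 mm (distance of any of vial_a, vial_b, dishes, dish from where it was at the start of the episode above 0.015 m).
It also fails if it takes over 70 s, if anything falls off the work surface, if the arm or the gripper's body presses on something with over 40 N, if the wrist force passes 120 N, or if a joint passes its speed limit or range.

ROBOT

A 6-joint arm with a two-finger parallel gripper is mounted at the origin on a cart in front of the work surface, level with it; the furniture and walls round the work are solid. World frame = base frame: x ahead of the robot, y to its left, z up, the work surface at z = 0. Lengths are in m, angles in rad, forces in N, time in s.
With the tool pointing down it reaches from about 0.425 to 0.95 m from the base axis. Payload 3.5 kg.
Tool frame: the origin (TCP) lies at the very end of the fingers, on their centre line; the grasp point (between the pads) lies 19 mm behind it; z points along the fingers, y is the line along which they close (so a half turn about z gives the same grasp; the last joint's range is limited). The gripper opens to 85 mm and grips with 20 to 120 N. Pads are 22 mm wide; open, the fingers measure 114 mm over their backs; the gripper's body (76 mm by 85 mm) begins 54 mm behind the grasp point. The pads swing forward as they close: fully open they stand 13 mm farther back than shut.
Start: joints at [0.955, 0.286, 1.577, -0, 1.279, -0.15], TCP at [0.303, 0.603, 0.231] pointing down, gripper open.
Joint ranges: [-2.77, 2.77], [-0.9, 2.22], [0.21, 2.48], [-1.53, 4.67], [0.24, 2.81], [-2.84, 2.84]. Speed limits (rad/s): [2.79, 2.79, 3.14, 3.14, 3.14, 3.14].

INTERFACE

Orientations are given as a rotation vector (axis times angle).
In Python, from rig import arm gives the robot as it stands.
- The arm moves only by the shell command python3 -m inch 'ROWS' [FORCE]. ROWS is JSON, a list that holds one entry, the list of rows, each a list of 5 numbers: the opening, from -1 (shut) to 1 (fully open), then the shift along the tool's x, y, z in mm, then the turn about the tool's z in rad. In form: [[[hand, dx, dy, dz, turn], ...]]. A call has 1 to 8 rows; each row shifts and turns the commanded pose from where the row before left it, along the tool's axes as they then stand; what a row does not reach is not made up. A row lasts 1/10 s, in which the tool goes at most 50 mm and 8.59 degrees, less where a joint would pass 70% of its speed; a pose out of reach is approached as far as the arm can. A call with a gripper value outside its range is refused whole. The fingers move at their own pace and stop on an object; FORCE is the grip in N (left out, the last holds). Time passes only in rows, so rows that do not move let the fingers close. It gives the time, the measured TCP pose, the force, the opening and the grip force at its end, in the units of the state.
- arm.get_state(): the state, without advancing time (a new reading comes with each control period).
- arm.snapshot(name): name is "scene" or "side" or "wrist"; returns a dict with "pixels" (400x640x3 uint8, red, green, blue), "vertical_fov" (degrees; the focal length in pixels is half the picture's height over the tangent of half this angle, whatever the lens; pixels are square), "cx", "cy" (the principal point, pixels), "dist" ([k1, k2, p1, p2, k3] as OpenCV has them; the pictures are not rectified), "R" (3x3) and "t" (3): a world point X has camera coordinates R X + t. Camera axes: x right, y down, z forward; pixel columns grow to the right and rows downward; lengths in m; the calibration is good to about 2 mm. A picture is of the moment at which its call begins. There is no depth.
- arm.finish_job(): hands the job in; it is judged then, once.
The state is a dict: "time": time; "joints": joint angles; "qvel": joint speeds; "tau": joint torques, N m; "tool_pos": TCP position; "orientation": TCP orientation; "wrist_force": force on the tool from outside, world axes, zero at the start; "moment": the same for the moment, N m; "width": opening from 0.0 (shut) to 1.0 (fully open); "grip_force": force on a finger pad.
Only numpy, scipy, OpenCV 4.12 (cv2) and the standard library are available. Lean on these libraries where they do the work, as an engineer would, in place of code of your own. Each camera call takes 0.05 s, during which the arm holds its last target. There are 200 camera calls.

## Working session

There is one attempt and no reset: what is moved stays moved. The work goes in short steps, Python scripts to look and compute and a shell command to move; the robot and the scene stay as the last step left them, time stands still between calls to the robot, and variables do not carry over. Pictures are saved under pics/ and viewed, at most 13 in all, crops included, and the job is handed in when it is done.

```bash
mkdir -p pics; ls; cat > h.py <<'E'
import numpy as np, cv2
from rig import arm
def snap(n):
    s=arm.snapshot(n); p=np.asarray(s["pixels"],np.uint8); h=p.shape[0]
    f=h/2/np.tan(np.radians(s["vertical_fov"])/2)
    s["K"]=np.array([[f,0,s["cx"]],[0,f,s["cy"]],[0,0,1.]]); s["p"]=p
    s["R"]=np.array(s["R"]);s["t"]=np.array(s["t"]);s["d"]=np.array(s["dist"],float); return s
def save(s,n): cv2.imwrite("pics/"+n+".png",s["p"][:,:,::-1])
def ray(s,uv):
    q=cv2.undistortPoints(np.array(uv,float).reshape(-1,1,2),s["K"],s["d"]).reshape(-1,2)
    D=np.c_[q,np.ones(len(q))]@s["R"]; return -s["R"].T@s["t"],D
def onz(s,uv,z):
    C,D=ray(s,uv); return C+D*((z-C[2])/D[:,2])[:,None]
def proj(s,X):
    return cv2.projectPoints(np.array(X,float).reshape(-1,1,3),cv2.Rodrigues(s["R"])[0],s["t"],s["K"],s["d"])[0].reshape(-1,2)
E
python3 - <<'E'
from h import *
import pickle
for n in("scene","side","wrist"):
    s=snap(n);save(s,n+"0");C,_=ray(s,[[320,200]]);print(n,C.round(3),s["vertical_fov"],_.round(2))
    pickle.dump(s,open(n+"0.pkl","wb"))
print(arm.get_state())
E
```

```text
pics
scene [-0.151 -0.42   0.991] 52.600857119489326 [[ 0.57  0.39 -0.72]]
side [ 0.168 -0.638  0.499] 56.86733478828734 [[ 0.46  0.75 -0.47]]
wrist [0.243 0.634 0.374] 61.64745672530371 [[ 0.24 -0.13 -0.96]]
{'time': 0.15, 'joints': array([ 9.54981310e-01,  2.87013696e-01,  1.57785196e+00,  1.78043128e-05,
        1.27859911e+00, -1.49975622e-01]), 'qvel': array([ 1.04980329e-03, -2.00229709e-03, -3.56038587e-03, -1.88835925e-03,
       -7.90839466e-05,  2.03469981e-04]), 'tau': array([ 1.06466781e-03, -4.06601501e+01, -2.93141413e+01, -1.01521136e-04,
        3.95543058e-03,  1.40888235e-05]), 'tool_pos': array([0.30284605, 0.60267296, 0.23022449]), 'orientation': array([-7.24982899e-01, -3.05606009e+00,  2.71714937e-03]), 'wrist_force': array([ 0.46013571, -0.44652371, -0.57675702]), 'moment': array([-0.02480513, -0.01756955, -0.02428998]), 'grip_force': 0.0, 'width': 0.9997669113108715}
```

View pics/scene0.png

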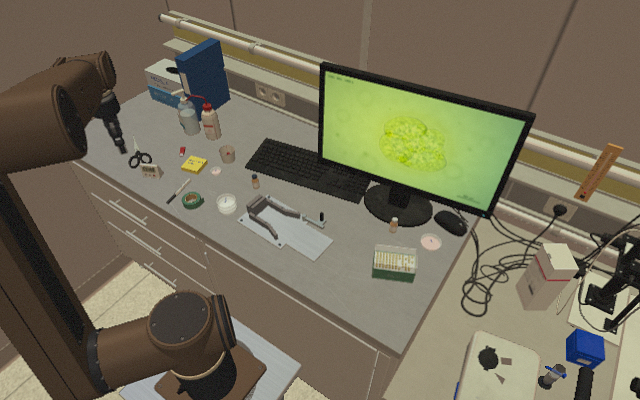

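View pics/side0.png

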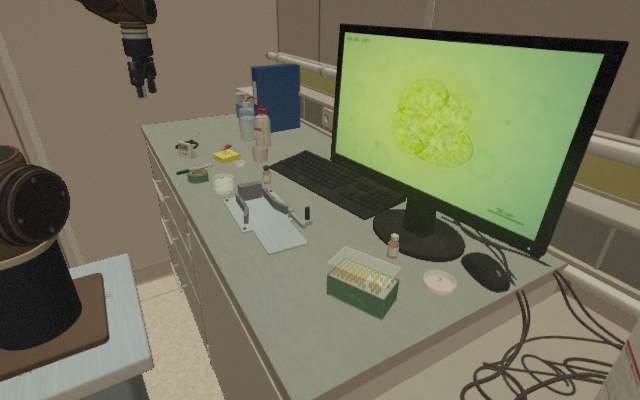

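The scene view shows the box near (395,262), the nest around (285,225) with its stop at the left end, and the gate open with its knob near (321,216). In the side view the box is at (363,282), the nest at (265,215) and the knob at (307,212). I'll zoom in next.

```bash
python3 - <<'E'
import pickle,cv2,numpy as np
a=pickle.load(open("scene0.pkl","rb"))["p"][180:290,225:425];b=pickle.load(open("side0.pkl","rb"))["p"][170:320,205:405]
A=cv2.resize(a,None,fx=4,fy=4,interpolation=cv2.INTER_CUBIC);B=cv2.resize(b,None,fx=4,fy=4,interpolation=cv2.INTER_CUBIC)
cv2.imwrite("pics/c1.png",A[:,:,::-1]);cv2.imwrite("pics/c2.png",B[:,:,::-1])
E
```

```text
(no output)
```

View pics/c1.png

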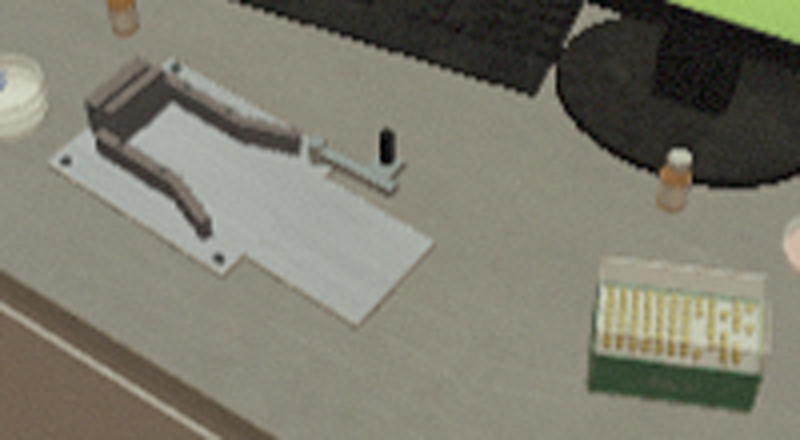

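View pics/c2.png

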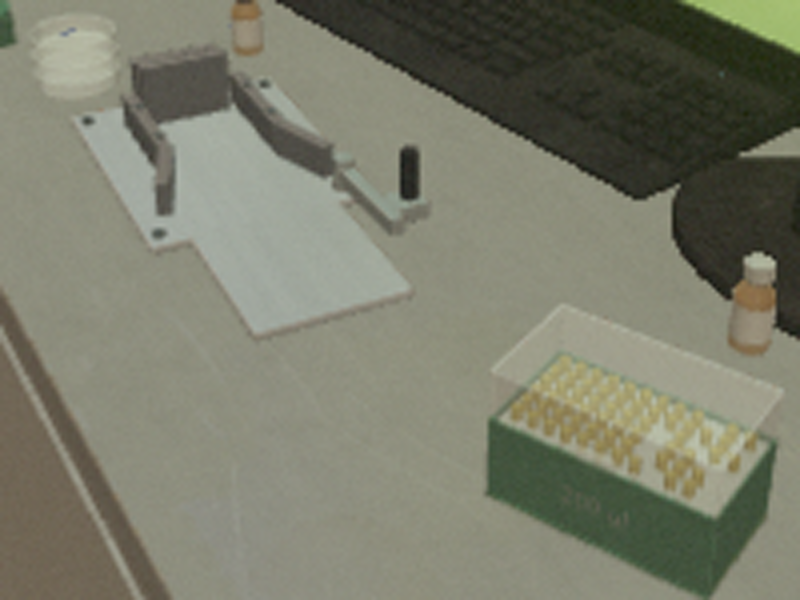

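The crops show the plate, guides, open gate, black knob and box clearly. In the scene crop the tail corners are at (356,325) and (434,241), and in the side crop at (255,336) and (411,292). Next I'll compute poses from these pixels.

```bash
cat > m.py <<'E'
from h import *
import pickle
from scipy.optimize import least_squares
def full(x,o): return (np.array(x,float)+.5)/4-.5+np.array(o)
S={n:pickle.load(open(n+"0.pkl","rb")) for n in("scene","side")}; O={"scene":(225,180),"side":(205,170)}
def rigid(M,W):
    r=least_squares(lambda p:((np.c_[np.cos(p[2])*M[:,0]-np.sin(p[2])*M[:,1]+p[0],np.sin(p[2])*M[:,0]+np.cos(p[2])*M[:,1]+p[1]])-W).ravel(),[W[:,0].mean(),W[:,1].mean(),p0],loss="soft_l1",f_scale=.002)
    return r
nest={"scene":{(-50,-252):(356,325),(50,-252):(434,241),(-75,-142):(224,274),(-50,-142):(246,254),(-75,48):(50,162)},
"side":{(-50,-252):(255,336),(50,-252):(411,292),(-75,-142):(152,250),(-50,-142):(192,240),(-75,48):(72,120)}}
p0=0.
for n in nest:
    M=np.array(list(nest[n]))/1000.;W=onz(S[n],full(list(nest[n].values()),O[n]),.006)[:,:2]
    r=rigid(M,W);print(n,"nest",r.x.round(4),"res mm",(r.fun*1000).round(1))
box={"scene":([(588,390),(753,410)],[(602,257),(767,272)]),"side":([(487,493),(708,598)],[(562,304),(783,392),(492,372)])}
for n in box:
    for z,k in((0,0),(.076,1)): print(n,"box z",z,onz(S[n],full(box[n][k],O[n]),z)[:,:2].round(4).tolist())
C1,d1=ray(S["scene"],full([(387,130)],O["scene"]));C2,d2=ray(S["side"],full([(409,149)],O["side"]))
print("knob",[onz(S[n],full([q],O[n]),.056).round(4).tolist() for n,q in(("scene",(387,132)),("side",(409,151)))])
for n,q in(("scene",[(675,208),(20,100)]),("side",[(750,350),(75,90)])): print("vial,dishes",onz(S[n],full(q,O[n]),0)[:,:2].round(3).tolist())
E
python3 m.py
```

```text
scene nest [ 0.4787  0.2377 -0.0561] res mm [ 0.2 -1.3  1.4 -2.3 -0.8  0.1 -0.5  0.8 -0.1  4.1]
side nest [ 0.4799  0.2372 -0.055 ] res mm [-0.7 -0.8  3.3 -1.  -0.6 -0.1 -0.7 -0.1  0.1  3.7]
scene box z 0 [[0.4653, -0.178], [0.5168, -0.2838]]
scene box z 0.076 [[0.521, -0.15], [0.575, -0.253]]
side box z 0 [[0.4665, -0.1754], [0.517, -0.2811]]
side box z 0.076 [[0.5235, -0.15], [0.572, -0.2558], [0.465, -0.1788]]
knob [[[0.5491, 0.0541, 0.056]], [[0.5496, 0.0527, 0.056]]]
vial,dishes [[0.652, -0.152], [0.447, 0.358]]
vial,dishes [[0.654, -0.15], [0.427, 0.342]]
```

```bash
cat >> h.py <<'E'
from scipy.spatial.transform import Rotation as Ro
def go(p,yang=None):
    s=arm.get_state(); R=Ro.from_rotvec(s["orientation"]).as_matrix(); d=R.T@(np.array(p)-s["tool_pos"])*1000
    a=np.arctan2(R[1,1],R[0,1]); print("t",round(s["time"],2),"pos",s["tool_pos"].round(4),"tool-shift mm",d.round(1),"yang",a.round(4),"F",s["wrist_force"].round(2),"w",round(s["width"],3),round(s["grip_force"],1), "q",s["joints"].round(2))
    if yang is not None: print("turn",((a-yang+np.pi/2)%np.pi-np.pi/2).round(4))
Y0=-.0555
def N(x,y,z=0): c,s=np.cos(Y0),np.sin(Y0); return np.array([.4793+c*x-s*y,.2375+s*x+c*y,z])
E
python3 -m inch '[[[1,0,0,0,0.131],[1,0,0,0,0.131],[1,0,0,0,0.131],[1,0,0,0,0.131],[1,0,0,0,0.131],[1,-49,-9,0,0],[1,-49,-9,0,0],[1,-49,-9,0,0]]]'
python3 -m inch '[[[1,-49,-9,0,0],[1,-49,-9,0,0],[1,-49,-9,0,0],[1,-49,-9,0,0],[1,-49,-9,0,0],[1,-49,-9,0,0],[1,-49,-9,0,0],[1,-49,-9,0,0]]]'
python3 -m inch '[[[1,-49,-9,0,0],[1,-49,-9,0,0],[1,-49,-9,0,0],[1,-49,-9,0,0],[1,-49,-9,0,0],[1,-49,-9,0,0],[1,0,0,0,0],[1,0,0,0,0]]]'
python3 - <<'E'
from h import *
go([.520,-.216,.22],np.radians(25.7))
s=snap("wrist");save(s,"w1");import pickle;pickle.dump(s,open("w1.pkl","wb"))
E
```

```text
time: 0.95
tool_pos: [0.3426, 0.4574, 0.2306]
orientation: [1.668, 2.662, -0.002]
wrist_force: [0.4, -1.0, 0.7]
width: 1.002
grip_force: 0.0
time: 1.75
tool_pos: [0.4483, 0.0728, 0.2313]
orientation: [1.669, 2.661, 0.001]
wrist_force: [0.2, 0.2, -0.4]
width: 0.997
grip_force: 0.0
time: 2.55
tool_pos: [0.5273, -0.2144, 0.2305]
orientation: [-1.672, -2.658, -0.001]
wrist_force: [-0.8, -0.3, 0.5]
width: 1.001
grip_force: 0.0
t 2.55 pos [ 0.5273 -0.2144  0.2305] tool-shift mm [ 1.7 -7.3 10.5] yang 0.4478 F [-0.83 -0.29  0.53] w 1.001 0.0 q [-0.56  0.06  1.84  0.    1.25 -1.01]
turn -0.0008
```

View pics/w1.png

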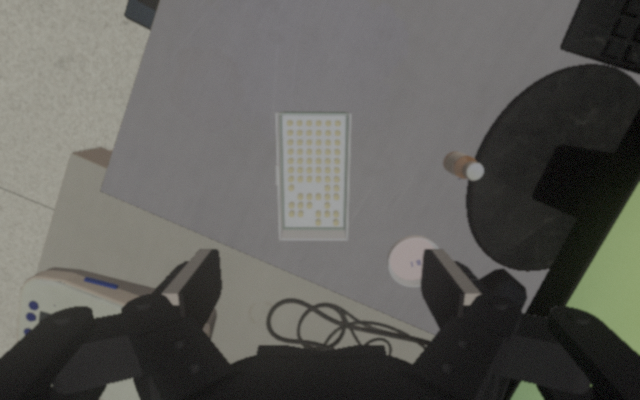

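The wrist view shows the box's lid from above, with corners near (276,113), (351,112), (349,240) and (279,240). It is almost aligned with the fingers.

```bash
python3 - <<'E'
from h import *
import pickle
s=pickle.load(open("w1.pkl","rb"))
P=onz(s,[(276,113),(351,112),(349,240),(279,240)],.076);print(P.round(4))
m=P.mean(0);print(m,[np.linalg.norm(P[i]-P[i-1]).round(4) for i in range(4)])
a=(P[0]+P[1]-P[2]-P[3]);print(np.degrees(np.arctan2(a[1],a[0]))-90)
E=[(-33,-59),(33,-59),(33,59),(-33,59)];t=np.radians(25.7)
go([*m[:2],.040],np.radians(25.7)); print(proj(s,[[.520+(x*np.cos(t)-y*np.sin(t))/1e3,-.216+(x*np.sin(t)+y*np.cos(t))/1e3,.076] for x,y in E]).round())
E
```

```text
[[ 0.4663 -0.1757  0.076 ]
 [ 0.5242 -0.1469  0.076 ]
 [ 0.5763 -0.2532  0.076 ]
 [ 0.5161 -0.2822  0.076 ]]
[ 0.52073423 -0.21447443  0.076     ] [np.float64(0.1176), np.float64(0.0647), np.float64(0.1184), np.float64(0.0668)]
25.612468173649248
t 2.6 pos [ 0.5273 -0.2133  0.2307] tool-shift mm [  1.4  -6.3 190.7] yang 0.4494 F [-0.26 -0.78 -0.56] w 1.001 0.0 q [-0.56  0.05  1.84  0.    1.25 -1.01]
turn 0.0009
[[278. 241.]
 [347. 241.]
 [350. 114.]
 [274. 114.]]
```

```bash

python3 -m inch '[[[1,1,-6.5,30,0],[1,0,0,40,0],[1,0,0,40,0],[1,0,0,40,0],[1,0,0,25,0],[1,0,0,15,0],[1,0,0,0,0],[1,0,0,0,0]]]'
python3 -m inch '[[[0.5,0,0,0,0],[0.2,0,0,0,0],[0,0,0,0,0],[-0.2,0,0,0,0],[-0.2,0,0,0,0],[-0.2,0,0,0,0],[-0.2,0,0,0,0],[-0.2,0,0,0,0]]]' 40
python3 -m inch '[[[-0.2,0,0,0,0],[-0.2,0,0,-10,0],[-0.2,0,0,-30,0],[-0.2,0,0,-40,0],[-0.2,0,0,-40,0],[-0.2,0,0,0,0],[-0.2,0,0,0,0]]]'
python3 - <<'E'
from h import *
p=N(0,-.152,.16);print(p);go(p,Y0)
E
```

```text
time: 3.4
tool_pos: [0.5222, -0.2152, 0.0425]
orientation: [1.668, 2.66, 0.0]
wrist_force: [-0.1, 0.0, -0.1]
width: 1.003
grip_force: 0.0
time: 4.2
tool_pos: [0.5228, -0.2163, 0.0437]
orientation: [1.668, 2.658, -0.0]
wrist_force: [-0.7, 1.9, 6.5]
width: 0.765
grip_force: 47.0
time: 4.9
tool_pos: [0.5215, -0.2155, 0.1622]
orientation: [1.669, 2.66, 0.0]
wrist_force: [-0.3, -0.3, -4.2]
width: 0.764
grip_force: 46.3
[0.47086833 0.08573404 0.16      ]
t 4.9 pos [ 0.5215 -0.2155  0.1622] tool-shift mm [293.3  85.4   1.9] yang 0.4499 F [-0.29 -0.26 -4.19] w 0.764 46.3 q [-0.57  0.11  1.91  0.    1.12 -1.02]
turn 0.5054
```

```bash

python3 -m inch '[[[-0.2,0,0,0,0.126],[-0.2,0,0,0,0.126],[-0.2,0,0,0,0.126],[-0.2,0,0,0,0.127],[-0.2,40,-9,0,0],[-0.2,40,-9,0,0],[-0.2,40,-9,0,0],[-0.2,40,-9,0,0]]]'
python3 -m inch '[[[-0.2,40,-9,0,0],[-0.2,40,-9,0,0],[-0.2,40,-9,0,0],[-0.2,18,-4,0,0],[-0.2,0,0,0,0],[-0.2,0,0,0,0],[-0.2,0,0,0,0]]]'
python3 - <<'E'
from h import *
p=N(0,-.152,.0495);go(p,Y0)
s=snap("scene");b=snap("side")
A=cv2.resize(s["p"][150:290,225:425],None,fx=3,fy=3,interpolation=2);B=cv2.resize(b["p"][120:300,205:405],None,fx=3,fy=3,interpolation=2)
B=cv2.copyMakeBorder(B[:540],0,0,0,0,0)
cv2.imwrite("pics/p1.png",cv2.resize(B,(600,540))[:,:,::-1])
E
```

```text
time: 5.7
tool_pos: [0.4917, -0.0518, 0.1582]
orientation: [-2.279, -2.155, 0.004]
wrist_force: [0.1, 0.3, -3.0]
width: 0.765
grip_force: 46.1
time: 6.4
tool_pos: [0.4704, 0.0849, 0.1602]
orientation: [-2.282, -2.158, 0.003]
wrist_force: [0.7, -1.6, -3.0]
width: 0.765
grip_force: 46.1
t 6.4 pos [0.4704 0.0849 0.1602] tool-shift mm [  0.9   0.7 110.7] yang -0.056 F [ 0.66 -1.61 -3.04] w 0.765 46.1 q [-0.03 -0.08  2.11 -0.    1.11  0.02]
turn -0.0005
```

View pics/p1.png

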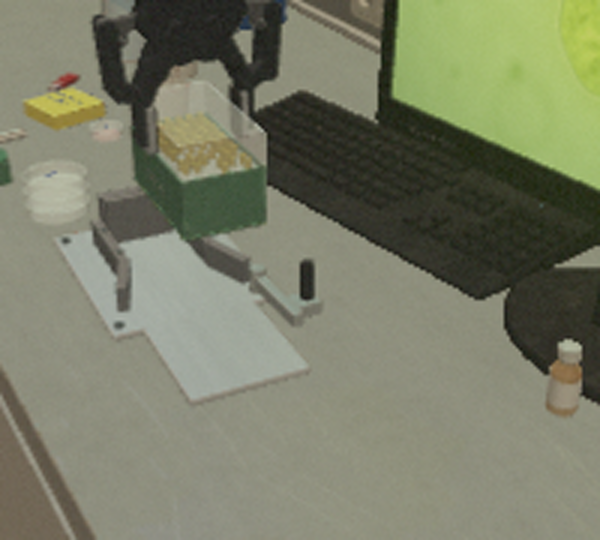

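The box is held upright above the nest, near (200,180) in the crop, with the tail clear below it. Now I'll lower it.

```bash

python3 -m inch '[[[-0.2,0,0,40,0],[-0.2,0,0,40,0],[-0.2,0,0,20,0],[-0.2,0,0,5,0],[-0.2,0,0,0,0],[-0.2,0,0,0,0],[-0.2,0,0,0,0]]]'
python3 -m inch '[[[-0.2,0,0,3,0],[-0.2,0,0,0,0],[-0.2,0,0,0,0]]]'
python3 -m inch '[[[-0.2,0,0,1.5,0],[-0.2,0,0,0,0],[-0.2,0,0,0,0]]]'
```

```text
time: 7.2
tool_pos: [0.4726, 0.0856, 0.0582]
orientation: [2.28, 2.157, 0.004]
wrist_force: [0.1, 1.0, -3.0]
width: 0.765
grip_force: 46.1
time: 7.5
tool_pos: [0.471, 0.0858, 0.0536]
orientation: [2.281, 2.159, 0.0]
wrist_force: [0.3, 0.6, -3.1]
width: 0.762
grip_force: 46.2
time: 7.8
tool_pos: [0.4708, 0.0858, 0.0517]
orientation: [-2.281, -2.159, 0.0]
wrist_force: [-0.0, -0.9, -2.1]
width: 0.762
grip_force: 46.2
```

```bash

python3 -m inch '[[[-0.2,0,0,1,0],[-0.2,0,0,0,0],[-0.2,0,0,0,0]]]'
python3 -m inch '[[[-0.2,0,0,1,0],[-0.2,0,0,0,0],[-0.2,0,0,0,0]]]'
```

```text
time: 8.1
tool_pos: [0.4708, 0.0858, 0.0508]
orientation: [-2.282, -2.159, 0.0]
wrist_force: [-0.2, -0.1, -3.0]
width: 0.767
grip_force: 46.2
time: 8.4
tool_pos: [0.471, 0.0857, 0.0499]
orientation: [2.282, 2.159, 0.0]
wrist_force: [0.2, -0.4, -3.0]
width: 0.762
grip_force: 46.4
```

```bash

python3 -m inch '[[[-0.2,0,0,1,0],[-0.2,0,0,0,0],[-0.2,0,0,0,0]]]'
python3 -m inch '[[[-0.2,0,0,0.7,0],[-0.2,0,0,0,0],[-0.2,0,0,0,0]]]'
```

```text
time: 8.7
tool_pos: [0.4711, 0.0859, 0.0497]
orientation: [-2.282, -2.159, 0.0]
wrist_force: [-3.7, 1.1, 5.5]
width: 0.767
grip_force: 47.2
time: 9.0
tool_pos: [0.4712, 0.0859, 0.0497]
orientation: [-2.281, -2.159, 0.001]
wrist_force: [-5.6, 0.7, 9.1]
width: 0.762
grip_force: 47.8
```

```bash

python3 -m inch '[[[0.6,0,0,0,0],[1,0,0,0,0],[1,0,0,0,0],[1,0,0,0,0],[1,0,0,0,0],[1,0,0,0,0],[1,0,0,0,0],[1,0,0,0,0]]]'
python3 -m inch '[[[1,0,0,-10,0],[1,0,0,-30,0],[1,0,0,-40,0],[1,0,0,-30,0],[0,-30,0,0,0],[-1,-35,0,0,0],[-1,-35,0,0,0],[-1,0,0,0,0]]]'
python3 - <<'E'
from h import *
p=N(0,-.245,.025);go(p,Y0)
s=snap("side")
cv2.imwrite("pics/p2.png",cv2.resize(s["p"][120:300,205:405],(600,540),interpolation=2)[:,:,::-1])
import pickle; pickle.dump(s,open("p2.pkl","wb"))
E
```

```text
time: 9.8
tool_pos: [0.4709, 0.0858, 0.0481]
orientation: [-2.282, -2.159, 0.0]
wrist_force: [-0.5, 0.2, 0.6]
width: 0.999
grip_force: 0.0
time: 10.6
tool_pos: [0.4657, -0.017, 0.1593]
orientation: [2.284, 2.153, 0.0]
wrist_force: [0.0, 0.3, 0.9]
width: 0.334
grip_force: 0.0
t 10.6 pos [ 0.4657 -0.017   0.1593] tool-shift mm [ 10.   -0.8 134.3] yang -0.059 F [0.03 0.3  0.85] w 0.334 0.0 q [-0.25 -0.11  2.14 -0.    1.11 -0.19]
turn -0.0035
```

View pics/p2.png

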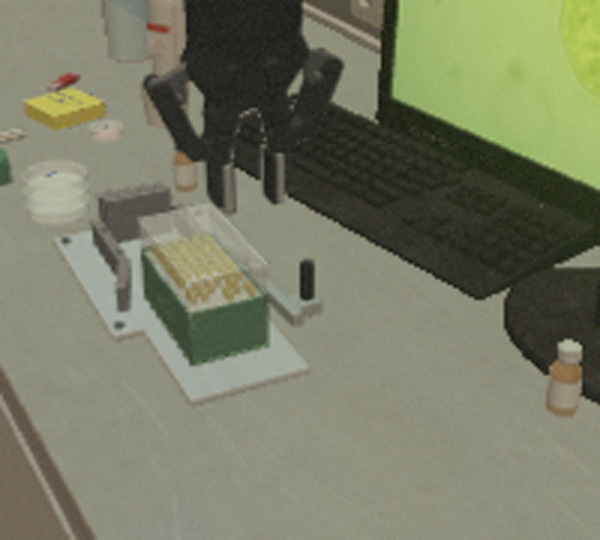

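The box stands straight on the tail with its front end in the mouth. The fingers are behind it and clear of it.

```bash

python3 -m inch '[[[-1,0,-1,40,0],[-1,0,0,40,0],[-1,0,0,35,0],[-1,0,0,19,0],[-1,0,0,0,0],[-1,0,0,0,0]]]'
python3 -m inch '[[[-1,8,0,0,0],[-1,7,0,0,0],[-1,5,0,0,0],[-1,3,0,0,0],[-1,0,0,0,0]]]'
python3 -m inch '[[[-1,3,0,0,0],[-1,3,0,0,0],[-1,3,0,0,0],[-1,3,0,0,0],[-1,0,0,0,0]]]'
python3 -c "
from h import *
go(N(0,-.120,.025),Y0)"
```

```text
time: 11.25
tool_pos: [0.4648, -0.0134, 0.0247]
orientation: [2.281, 2.161, 0.0]
wrist_force: [-0.0, -0.3, 0.7]
width: -0.001
grip_force: 0.0
time: 11.75
tool_pos: [0.4658, 0.0095, 0.0244]
orientation: [2.28, 2.16, 0.001]
wrist_force: [0.1, 0.6, -0.2]
width: 0.001
grip_force: 0.0
time: 12.25
tool_pos: [0.4663, 0.0212, 0.0241]
orientation: [-2.281, -2.16, -0.0]
wrist_force: [0.1, -0.1, 0.2]
width: 0.002
grip_force: 0.0
t 12.25 pos [0.4663 0.0212 0.0241] tool-shift mm [96.6  1.  -0.9] yang -0.0549 F [ 0.08 -0.08  0.17] w 0.002 0.0 q [-0.17  0.12  2.21  0.    0.82 -0.12]
turn 0.0006
```

```bash

python3 -m inch '[[[-1,2,0,0,0],[-1,2,0,0,0],[-1,2,0,0,0]]]' | grep -E 'pos|force'
python3 -m inch '[[[-1,2,0,0,0],[-1,2,0,0,0],[-1,2,0,0,0]]]'| grep -E 'pos|force'
python3 -m inch '[[[-1,3,0,0,0],[-1,3,0,0,0],[-1,3,0,0,0]]]'| grep -E 'pos|force'
python3 -m inch '[[[-1,3,0,0,0],[-1,3,0,0,0],[-1,3,0,0,0]]]'| grep -E 'pos|force'
python3 -m inch '[[[-1,3,0,0,0],[-1,3,0,0,0],[-1,3,0,0,0]]]'| grep -E 'pos|force'
```

```text
tool_pos: [0.4666, 0.027, 0.0241]
wrist_force: [-0.3, -0.9, -0.1]
grip_force: 0.0
tool_pos: [0.4669, 0.0331, 0.0241]
wrist_force: [-1.2, -2.0, -0.5]
grip_force: 0.0
tool_pos: [0.4674, 0.0422, 0.0241]
wrist_force: [0.4, -1.9, 0.2]
grip_force: 0.0
tool_pos: [0.4679, 0.0512, 0.0241]
wrist_force: [-1.2, -1.1, -0.5]
grip_force: 0.0
tool_pos: [0.4684, 0.0601, 0.0241]
wrist_force: [-0.1, -1.1, -0.0]
grip_force: 0.0
```

```bash

for i in 1; do
python3 -m inch '[[[-1,3,0,0,0],[-1,3,0,0,0],[-1,3,0,0,0]]]'| grep -E 'pos|t_force'
python3 -m inch '[[[-1,3,0,0,0],[-1,3,0,0,0],[-1,3,0,0,0]]]'| grep -E 'pos|t_force'
python3 -m inch '[[[-1,3,0,0,0],[-1,3,0,0,0],[-1,3,0,0,0]]]'| grep -E 'pos|t_force'
python3 -m inch '[[[-1,3,0,0,0],[-1,3,0,0,0],[-1,3,0,0,0]]]'| grep -E 'pos|t_force'
done
python3 - <<'E'
from h import *
go(N(0,-.120,.025),Y0)
s=snap("side")
cv2.imwrite("pics/p3.png",cv2.resize(s["p"][120:300,205:405],(600,540),interpolation=2)[:,:,::-1])
E
```

```text
tool_pos: [0.469, 0.0691, 0.0241]
wrist_force: [0.1, -1.0, -0.3]
tool_pos: [0.4694, 0.0781, 0.0241]
wrist_force: [-0.3, -1.8, -1.1]
tool_pos: [0.4699, 0.0871, 0.0241]
wrist_force: [-0.1, -1.4, -0.5]
tool_pos: [0.4705, 0.0961, 0.0241]
wrist_force: [0.7, -2.1, -0.6]
t 14.95 pos [0.4705 0.0961 0.0241] tool-shift mm [21.7  1.  -0.9] yang -0.055 F [ 0.69 -2.1  -0.57] w 0.003 0.0 q [-0.01  0.15  2.17 -0.    0.82  0.04]
turn 0.0005
```

View pics/p3.png

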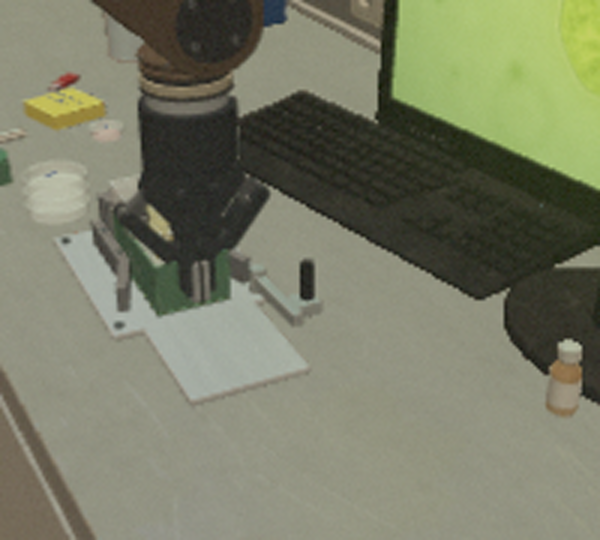

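The box is well inside the guides and straight, with the fingers central on its rear face near (203,280). From here I'll creep.

```bash
f='pos|t_force'
python3 -m inch '[[[-1,1.5,0,0,0],[-1,1.5,0,0,0],[-1,1.5,0,0,0],[-1,1.5,0,0,0]]]'| grep -E $f
python3 -m inch '[[[-1,1.5,0,0,0],[-1,1.5,0,0,0],[-1,1.5,0,0,0],[-1,1.5,0,0,0]]]'| grep -E $f
python3 -m inch '[[[-1,1,0,0,0],[-1,1,0,0,0]]]'| grep -E $f
python3 -m inch '[[[-1,1,0,0,0],[-1,1,0,0,0]]]'| grep -E $f
```

```text
tool_pos: [0.4708, 0.1019, 0.0242]
wrist_force: [0.1, -1.1, -0.2]
tool_pos: [0.4711, 0.1079, 0.0242]
wrist_force: [-0.5, -1.8, 0.5]
tool_pos: [0.4713, 0.1099, 0.0242]
wrist_force: [0.6, -1.7, 1.2]
tool_pos: [0.4714, 0.1118, 0.0242]
wrist_force: [-1.3, -1.3, 0.9]
```

```bash
cat > ok.py <<'E'
from h import *
import sys
s=arm.get_state();f=s["wrist_force"];y=f@np.array([.0555,.9985,0]);print(round(s["time"],2),s["tool_pos"].round(4),f.round(1),round(y,2));sys.exit(y<-4)
E
python3 -m inch '[[[-1,0.7,0,0,0],[-1,0.7,0,0,0]]]' >/dev/null; python3 ok.py &&
python3 -m inch '[[[-1,0.7,0,0,0],[-1,0.7,0,0,0]]]' >/dev/null&& python3 ok.py &&
python3 -m inch '[[[-1,0.7,0,0,0],[-1,0.7,0,0,0]]]' >/dev/null&& python3 ok.py &&
python3 -m inch '[[[-1,0.7,0,0,0],[-1,0.7,0,0,0]]]' >/dev/null&& python3 ok.py &&
python3 -m inch '[[[-1,0.7,0,0,0],[-1,0.7,0,0,0]]]' >/dev/null&& python3 ok.py &&
python3 -m inch '[[[-1,0.7,0,0,0],[-1,0.7,0,0,0]]]' >/dev/null&& python3 ok.py &&
python3 -m inch '[[[-1,0.7,0,0,0],[-1,0.7,0,0,0]]]' >/dev/null&& python3 ok.py &&
python3 -m inch '[[[-1,0.7,0,0,0],[-1,0.7,0,0,0]]]' >/dev/null&& python3 ok.py
```

```text
16.4 [0.4714 0.1132 0.0242] [ 0.2 -0.7  1.3] -0.69False
```

```bash
sed -i 's/sys.exit(y<-4)/sys.exit(int(y<-4))/' ok.py
python3 -m inch '[[[-1,0.7,0,0,0],[-1,0.7,0,0,0]]]' >/dev/null; python3 ok.py &&
python3 -m inch '[[[-1,0.7,0,0,0],[-1,0.7,0,0,0]]]' >/dev/null&& python3 ok.py &&
python3 -m inch '[[[-1,0.7,0,0,0],[-1,0.7,0,0,0]]]' >/dev/null&& python3 ok.py &&
python3 -m inch '[[[-1,0.7,0,0,0],[-1,0.7,0,0,0]]]' >/dev/null&& python3 ok.py &&
python3 -m inch '[[[-1,0.7,0,0,0],[-1,0.7,0,0,0]]]' >/dev/null&& python3 ok.py &&
python3 -m inch '[[[-1,0.7,0,0,0],[-1,0.7,0,0,0]]]' >/dev/null&& python3 ok.py &&
python3 -m inch '[[[-1,0.7,0,0,0],[-1,0.7,0,0,0]]]' >/dev/null&& python3 ok.py &&
python3 -m inch '[[[-1,0.7,0,0,0],[-1,0.7,0,0,0]]]' >/dev/null&& python3 ok.py
```

```text
16.6 [0.4715 0.1146 0.0242] [-0.5 -1.7  0.3] -1.71
16.8 [0.4716 0.116  0.0241] [ 0.3 -2.   0.2] -2.01
17.0 [0.4718 0.1168 0.0242] [ 0.1 -7.4  1.9] -7.42
```

```bash

python3 -m inch '[[[-1,0,0,0,0],[-1,0,0,0,0]]]' >/dev/null; python3 ok.py ; python3 -m inch '[[[-1,0.3,0,0,0],[-1,0,0,0,0]]]' >/dev/null; python3 ok.py
```

```text
17.2 [0.4718 0.1167 0.0242] [-0.4 -5.4  0.6] -5.41
17.4 [0.4718 0.1167 0.0243] [ 0.2 -5.8  0.7] -5.78
```

```bash

python3 -m inch '[[[-1,0.4,0,0,0],[-1,0,0,0,0]]]' >/dev/null; python3 ok.py ; python3 -m inch '[[[-1,0.4,0,0,0],[-1,0,0,0,0]]]' >/dev/null; python3 ok.py
```

```text
17.6 [0.4718 0.1168 0.0243] [-0.4 -8.6  2. ] -8.59
17.8 [0.4719 0.1167 0.0244] [ -0.4 -10.2   3. ] -10.25
```

```bash

python3 -m inch '[[[-1,0.3,0,0,0],[-1,0,0,0,0],[-1,0,0,0,0]]]' >/dev/null; python3 ok.py ; python3 -m inch '[[[-1,0,0,0,0],[-1,0,0,0,0],[-1,0,0,0,0],[-1,0,0,0,0],[-1,0,0,0,0]]]' >/dev/null; python3 ok.py; python3 -m inch '[[[-1,0,0,0,0],[-1,0,0,0,0],[-1,0,0,0,0],[-1,0,0,0,0],[-1,0,0,0,0]]]' >/dev/null; python3 ok.py
python3 -c "
from h import *
go(N(0,-.150,.025),Y0)"
```

```text
18.1 [0.4719 0.1167 0.0244] [ -1.1 -11.2   3.5] -11.23
18.6 [0.4719 0.1167 0.0244] [ -2.  -11.6   3.4] -11.7
19.1 [0.4719 0.1167 0.0244] [ -1.5 -11.8   3.2] -11.88
t 19.1 pos [0.4719 0.1167 0.0244] tool-shift mm [-29.    0.6  -0.5] yang -0.0533 F [ -1.47 -11.81   3.19] w 0.001 0.0 q [ 0.04  0.16  2.16 -0.01  0.82  0.09]
turn 0.0022
```

```bash

python3 -m inch '[[[-1,-2,0,0,0],[-1,-15,0,0,0],[-1,-20,0,0,0],[-1,0,0,-40,0],[-1,0,0,-40,0],[-1,0,0,-40,0],[-1,0,0,0,-0.148],[-1,0,0,0,-0.148]]]' >/dev/null
python3 -m inch '[[[-1,0,0,0,-0.148],[-1,0,0,0,-0.148],[-1,0,0,0,-0.148],[-1,0,0,0,-0.148],[-1,0,0,0,-0.148],[-1,0,0,0,-0.148],[-1,0,0,0,-0.148],[-1,0,0,0,-0.148]]]' >/dev/null
python3 -m inch '[[[-1,0,0,0,-0.148],[-1,0,0,0,-0.148],[-1,0,0,0,-0.148],[-1,0,0,0,0],[-1,0,0,0,0]]]'
python3 - <<'E'
from h import *
go([.577,.062,.030],np.radians(196.8-270))
s=snap("scene");b=snap("side")
for n,q in(("s",s),("b",b)):
    p=q["p"]; uv=proj(q,[[.5494,.0534,.056]])[0]; u,v=uv.astype(int); c=p[v-12:v+14,u-12:u+13].astype(int).max(2)
    ys,xs=np.where(c<45); print(n,uv.round(1),xs.min()+u-12,xs.max()+u-12,ys.min()+v-12,ys.max()+v-12,len(xs)); top=ys<=ys.min()+1
    print(onz(q,[[xs[top].mean()+u-12,ys.min()+v-12+1]],.056))
A=cv2.resize(s["p"][150:290,225:425],(600,420),interpolation=2);cv2.imwrite("pics/p4.png",A[:,:,::-1])
E
```

```text
time: 21.2
tool_pos: [0.4695, 0.0822, 0.1439]
orientation: [0.462, -3.107, -0.001]
wrist_force: [0.4, -0.6, 0.1]
width: 0.006
grip_force: 0.0
t 21.2 pos [0.4695 0.0822 0.1439] tool-shift mm [-97.  -50.7 113.9] yang 1.8659 F [ 0.4  -0.62  0.08] w 0.006 0.0 q [-0.04 -0.06  2.13  0.    1.08 -1.91]
turn 0.0019
s [321.6 212.7] 320 322 213 220 21
[[0.54371067 0.05178852 0.056     ]]
b [306.7 207.3] 305 308 209 219 34
[[0.54253926 0.04182687 0.056     ]]
```

View pics/p4.png

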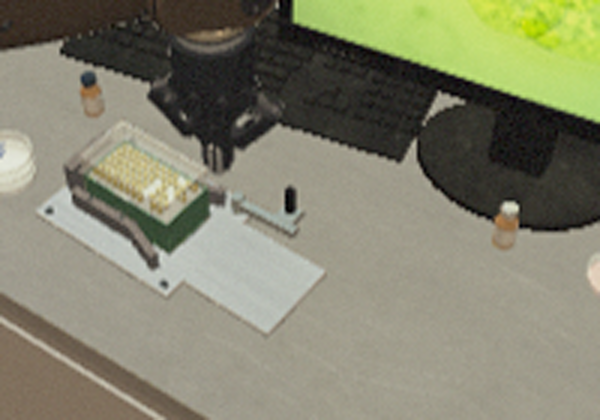

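The box is home against the stop and straight. The gate is still open, with its knob near (290,197) in the crop. Next I'll go round behind the knob.

```bash

python3 -m inch '[[[-1,-40,-21,0,0],[-1,-40,-21,0,0],[-1,-17,-9,0,0],[-1,0,0,40,0],[-1,0,0,40,0],[-1,0,0,33,0],[-1,0,0,0,0],[-1,0,0,0,0]]]'
python3 -m inch '[[[-1,5,0,0,0],[-1,4,0,0,0],[-1,3,0,0,0],[-1,0,0,0,0]]]' >/dev/null
python3 - <<'E'
from h import *
P=N(.060,-.1255,0);s=arm.get_state();R=Ro.from_rotvec(s["orientation"]).as_matrix();print("rel pivot in tool axes mm",(R.T@(s["tool_pos"]-P)*1000).round(1));go(P)
s=snap("side");cv2.imwrite("pics/p5.png",cv2.resize(s["p"][120:300,205:405],(600,540),interpolation=2)[:,:,::-1])
E
```

```text
time: 22.1
tool_pos: [0.5773, 0.0617, 0.0311]
orientation: [0.465, -3.106, -0.001]
wrist_force: [0.2, -1.0, 0.9]
width: 0.002
grip_force: 0.0
rel pivot in tool axes mm [-17.6 -58.7 -32.3]
t 22.5 pos [0.5663 0.0579 0.0324] tool-shift mm [17.6 58.7 32.3] yang 1.8687 F [0.48 0.37 0.06] w 0.002 0.1 q [-0.08  0.3   1.96  0.    0.88 -1.95]
```

View pics/p5.png

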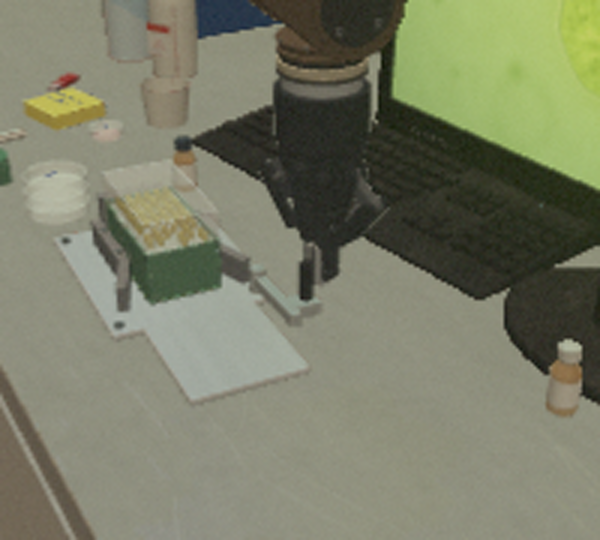

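The fingers stand directly behind the knob, near (308,275), and clear of everything else. Now I'll sweep the arc.

```bash

python3 -m inch '[[[-1,5.9,-1.4,0,0.1],[-1,5.9,-1.4,0,0.1],[-1,5.9,-1.4,0,0.1],[-1,5.9,-1.4,0,0.1],[-1,5.9,-1.4,0,0.1],[-1,5.9,-1.4,0,0.1],[-1,5.9,-1.4,0,0.1],[-1,5.9,-1.4,0,0.1]]]' >/dev/null
cat > g.py <<'E'
from h import *
P=N(.060,-.1255,0);s=arm.get_state();R=Ro.from_rotvec(s["orientation"]).as_matrix();a=np.arctan2(R[1,0],R[0,0])-Y0
print(round(s["time"],2),"rel",(R.T@(s["tool_pos"]-P)*1000).round(1),"tool x nest deg",np.degrees(a).round(1),"F tool",(R.T@s["wrist_force"]).round(1),s["tool_pos"].round(4))
E
python3 g.py
python3 -m inch '[[[-1,5.9,-1.4,0,0.1],[-1,5.9,-1.4,0,0.1],[-1,5.9,-1.4,0,0.1],[-1,5.9,-1.4,0,0.1],[-1,5.9,-1.4,0,0.1],[-1,0,0,0,0]]]' >/dev/null
python3 g.py
```

```text
23.35 rel [-18.2 -58.1 -31.8] tool x nest deg 154.2 F tool [-2.1 -0.7 -0.3] [0.52   0.0492 0.0318]
23.95 rel [-16.8 -58.2 -31.3] tool x nest deg 125.8 F tool [-0.9 -0.4 -1.5] [0.4923 0.0633 0.0313]
```

```bash

python3 -m inch '[[[-1,5.9,-1.4,0,0.1],[-1,5.9,-1.4,0,0.1],[-1,0,0,0,0]]]' >/dev/null; python3 g.py
python3 -m inch '[[[-1,3,-0.8,0,0.05],[-1,0,0,0,0]]]' >/dev/null; python3 g.py
python3 -m inch '[[[-1,1.8,-0.5,0,0.03],[-1,0,0,0,0]]]' >/dev/null; python3 g.py
python3 -m inch '[[[-1,1.2,-0.3,0,0.02],[-1,0,0,0,0]]]' >/dev/null; python3 g.py
```

```text
24.25 rel [-16.8 -58.  -31.2] tool x nest deg 114.5 F tool [ 0.1  0.  -0.2] [0.4843 0.0722 0.0312]
24.45 rel [-17.  -57.8 -31.3] tool x nest deg 111.6 F tool [ 0.6  0.3 -0.3] [0.4828 0.0744 0.0312]
24.65 rel [-17.1 -57.8 -31.2] tool x nest deg 109.9 F tool [-0.  -0.3  0.4] [0.4818 0.0759 0.0312]
24.85 rel [-17.  -57.9 -31.2] tool x nest deg 108.6 F tool [-0.5  0.1  0.1] [0.481  0.077  0.0312]
```

Contact force is low so far, so I'll keep pushing until I feel the gate's own stop.

```bash

python3 -m inch '[[[-1,1,0,0,0],[-1,0,0,0,0]]]' >/dev/null; python3 g.py
python3 -m inch '[[[-1,1,0,0,0],[-1,0,0,0,0]]]' >/dev/null; python3 g.py
python3 -m inch '[[[-1,1,0,0,0],[-1,0,0,0,0]]]' >/dev/null; python3 g.py
python3 - <<'E'
from h import *
s=snap("scene");cv2.imwrite("pics/p6.png",cv2.resize(s["p"][170:270,225:345],(720,600),interpolation=2)[:,:,::-1])
E
```

```text
25.05 rel [-16.  -58.  -31.1] tool x nest deg 108.6 F tool [-1.   1.  -0.2] [0.4806 0.0781 0.0311]
25.25 rel [-14.9 -58.  -31.1] tool x nest deg 108.6 F tool [-0.5 -0.1  0.5] [0.4803 0.0791 0.0311]
25.45 rel [-14.4 -58.  -31.1] tool x nest deg 108.6 F tool [-3.6 -1.   0.5] [0.4802 0.0795 0.0311]
```

View pics/p6.png

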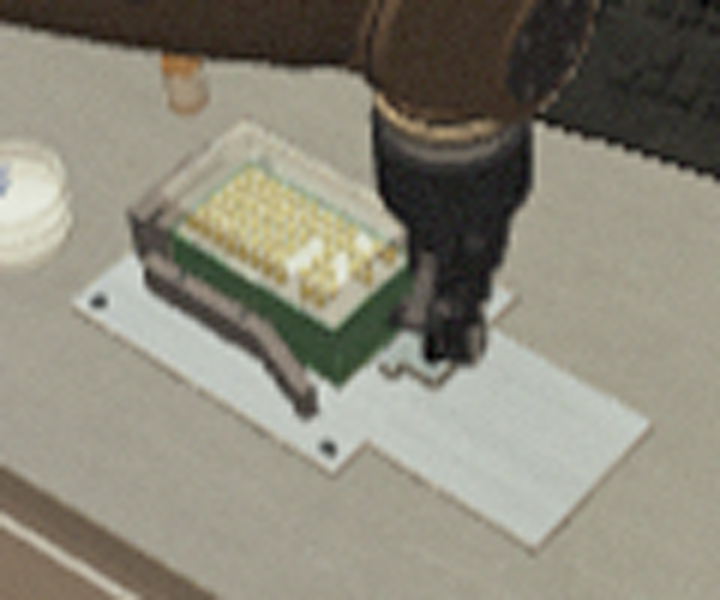

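The gate lies across behind the box, near (430,360), and the force rises at its stop. I'll press once more to confirm, then back off along the push line and lift.

```bash

python3 -m inch '[[[-1,0.8,0,0,0],[-1,0,0,0,0],[-1,0,0,0,0]]]' >/dev/null; python3 g.py
python3 -m inch '[[[-1,-3,0,0,0],[-1,-10,0,0,0],[-1,-15,0,0,0],[-1,0,0,-40,0],[-1,0,0,-40,0],[-1,0,0,-40,0],[-1,-40,0,0,0],[-1,-40,0,0,0]]]' >/dev/null
python3 -m inch '[[[-1,-45,0,0,0],[-1,-20,0,0,0],[-1,0,0,0,0],[-1,0,0,0,0]]]' >/dev/null; python3 g.py
python3 - <<'E'
from h import *
for n in ("scene","side"):
    s=snap(n); print(n,"shut knob at",proj(s,[N(.004,-.1435,.056)])[0].round(1), "0.06rad",proj(s,[N(.060+.0588*np.cos(np.radians(197.8)+.06),-.1255+.0588*np.sin(np.radians(197.8)+.06),.056)])[0].round(1))
    g=s["p"].max(2); u,v=proj(s,[N(.004,-.1435,.056)])[0].astype(int); c=g[v-8:v+22,u-12:u+13]; ys,xs=np.where(c<60)
    t=ys<=ys.min()+1; print("dark top",xs[t].mean()+u-12,ys.min()+v-8)
E
```

```text
25.8 rel [-14.3 -58.  -31.1] tool x nest deg 108.6 F tool [-6.7 -1.4  1.2] [0.4802 0.0797 0.0312]
27.0 rel [-186.6  -58.1 -151. ] tool x nest deg 108.5 F tool [ 0.1 -0.2  0.4] [ 0.5256 -0.0866  0.1508]
scene shut knob at [297. 222.] 0.06rad [298.  222.3]
dark top 296.8 222
side shut knob at [272.1 207.4] 0.06rad [273.  207.9]
dark top 272.5 207
```

```bash
python3 -c "
from rig import arm
print(arm.finish_job())"
```

```text
the job is handed in; nothing more can be done
None
```

I set the box on the tail and let go, pushed it home and held it on the stop at about 11–12 N (wrist reading) for about a second, then swung the gate onto its own stop, backed the arm clear and handed the job in at 27 s; no verdict came back.

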